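# Fix the folding stand to the cubby shelf with its wing nut

### The arm

A 7-joint arm with a two-finger parallel gripper is mounted at the origin on the work surface. World frame = base frame: x ahead of the robot, y to its left, z up, the work surface at z = 0. Lengths are in mm, angles in rad, forces in N, time in s.
With the tool pointing down it reaches from about 400 to 850 mm from the base axis. Payload 6.9 kg.
Tool frame: the origin (TCP) lies on the centre line of the jaws, within the pads' length; the fingertips stand 14 mm ahead of it and the grasp point (between the pads) lies 5 mm behind it (bot.nose_length is the z of the fingertips in the tool frame, in mm); z points along the fingers, y is the line along which they close (so a half turn about z gives the same grasp; the last joint's range is limited). The gripper opens to 85 mm and grips with 20 to 120 N. Pads are 22 mm wide; open, the fingers measure 114 mm over their backs; the gripper's body (76 mm by 85 mm) begins 54 mm behind the grasp point. The pads swing forward as they close: fully open they stand 13 mm farther back than shut.
Start: joints at [-1.226, 0.507, -0.238, 1.5, 0.126, 1.149, -0.155], TCP at [148.463, 607.1, 245.275] pointing down, gripper open.
Joint ranges: [-3.08, 3.08], [-0.24, 2.05], [-1.43, 1.35], [0, 2.5], [-1.52, 4.66], [0.17, 1.96], [-2.89, 2.89]. Speed limits (rad/s): [2.39, 2.39, 3.14, 3.14, 3.14, 3.14, 3.14].

### API

Orientations are given as a unit quaternion [w, x, y, z].
In Python, from bench import bot gives the robot as it stands.
- The arm moves only by the tool servo_tool, never from a script. Its argument "deltas" is a list of rows, each a list of 6 numbers: the shift along the tool's x, y, z as a fraction of full scale, then the turn, a rotation vector about the tool's x, y, z as a fraction of full scale. A call has 1 to 20 rows; each row shifts and turns the commanded pose from where the row before left it, along the tool's axes as they then stand; what a row does not reach is not made up. Full scale, the value 1, is 12 cm for a shift and pi rad for a turn. A row lasts 1/8 s, in which the tool goes at most 62.5 mm and 10.7 degrees, less where a joint would pass 70% of its speed; a pose out of reach is approached as far as the arm can. A call with a number of a shift or a turn outside -1 to 1 is refused whole. A call with a gripper value outside its range is refused whole. "claw" is the closure, from -1 (fully open) to 1 (shut), so that 0 is half open, set as the call begins (left out, the last holds). The fingers move at their own pace and stop on an object; the grip force is fixed at half the most. Time passes only in rows, so rows that do not move let the fingers close. It gives the time, the measured TCP pose, the force, the opening and the grip force at its end, in the units of the state.
- bot.get_obs(): the state, without advancing time (a new reading comes with each control period).
- bot.read_camera(name): name is "scene" or "top"; returns the picture (480x640x3 uint8, red, green, blue); there is no depth.
- bot.camera_model(name): a dict with "vfov" (degrees; the focal length in pixels is half the picture's height over the tangent of half this angle, whatever the lens; pixels are square), "cx", "cy" (the principal point, pixels), "R" (3x3) and "t" (3): a world point X has camera coordinates R X + t. Camera axes: x right, y down, z forward; pixel columns grow to the right and rows downward; lengths in mm; the calibration is good to about 2 mm. A picture is of the moment at which its call begins. camera_model takes no time and is no camera call.
- bot.job_done(): hands the job in; it is judged then, once.
The state is a dict: "time": time; "joints": joint angles; "qvel": joint speeds; "tau": joint torques, N m; "tcp_pos": TCP position; "orientation": TCP orientation; "ft_force": force on the tool from outside, world axes, zero at the start; "torque": the same for the moment, N m; "gripper_width": finger opening in mm; "finger_force": force on a finger pad.
Only numpy, scipy, OpenCV 4.12 (cv2) and the standard library are available. Lean on these libraries where they do the work, as an engineer would, in place of code of your own. Each camera call takes 0.05 s, during which the arm holds its last target. There are 200 camera calls.

### The job

The folded aluminium stand lies loose on the shelf top: slide its slotted foot under the raised wing nut until the stud gently meets the end of the slot. Then turn the wing nut clockwise, in short arcs between the stand's two lugs, until the stand is clamped firmly but the thread is not forced, let go of it, and leave everything else on the shelf where it is.

Things in the scene. Friction and masses are not known exactly. Their poses are not given: they have to be found in the camera images.
- stud: Fixed steel stud, 8 mm diameter, upright in the shelf top (top at z = 0). Origin on its axis at the shelf surface. It carries the wing nut; its yaw means nothing for the job, except that at the start the stand lies on its -x side with the slot roughly facing it.
- nut: Black moulded wing nut, captive on the stud. Origin on the axis 5.6 to 6.6 mm above the shelf at the start, level with the washer's face when new. Hub 18 mm across, up to z = 13.5 mm. Clockwise from above (negative yaw) tightens it and lowers it 1.27 mm per rad (coarse thread, 8 mm a turn). Its nylon insert drags with a steady 0.17 N m either way, so it stays where it is left.
- wings (a point): Middle of the nut's two upright wings, on the axis, 24 mm above the nut's origin; axes as the nut's. The wings run along its +x and -x: 41 mm from tip to tip, 10 mm thick (y), flat sides and ends, from 10 mm below to 10 mm above this point, 6 mm gap between them. Pinch them across the thickness or from tip to tip, fingertips kept above the hub (10.5 mm below this point).
- washer: Steel pressure washer, 31 mm across, under the nut; rises and sinks with it without turning. Its rubber face is worn by 0 to 2 mm, unseen, so poses do not tell when it meets the foot. From there clamp climbs by 90 N, torque by 0.115 N m per rad, over the steady 0.17 N m drag: under 45 N (0.06 over) is slack, 75 N (0.095 over) firm, beyond 105 N (0.135 over) the insert in the chipboard strips.
- stand: Folding aluminium phone stand, folded flat, 0.3 kg, lying on its foot. Origin on the underside, at the point where the stud's axis comes when it is home. +x: along the slot to its open mouth; z up. Foot: plate 4 mm thick, x = -150 to +30 mm, 58 mm wide. Across the rear end a cradle bar, x = -144 to -158 mm, 64 mm wide, 36 mm high. Ahead of the arm a low yoke, under 17 mm high, 65 mm wide.
- slot_mouth (a point): Middle of the open mouth of the slot at the front edge of the stand's foot, 30 mm ahead (+x) of the stand's origin, at half the plate's thickness; axes as the stand's. The slot is about 24 mm wide here, narrows over 12 mm to 11 mm, and ends flat 34 mm behind this point.
- stand_grip (a point): Point to hold the stand by, from above: in the middle of its folded arm, a bar 16 mm wide (along y), from 5 to 30 mm above the stand's underside and 86 mm long (x = -58 to -144 mm from the stand's origin). This point lies at x = -100 mm, z = 18 mm; axes as the stand's.
- lug (a point): Top of one of the stand's two upright pivot lugs, 32 mm above its underside, at y = +27.5 mm; the other is at y = -27.5 mm. Each is a plate 16 mm long (x = -8 to +8 mm) and 3 mm thick, inner faces 52 mm apart: with the stand home they stand either side of the nut, and opened fingers have no room there.
- power_bank: Bystander: charcoal power bank lying flat, 145 x 70 x 16 mm; origin under its centre.
- key_dish: Bystander: clear glass dish of keys, 110 mm across, 30 mm high; origin under its centre.
- lip_balm: Bystander: blue lip balm tube standing up, 19 mm across, 68 mm high; origin under its centre.
- seal_case: Bystander: dark wooden name-seal case, 72 x 22 x 18 mm; origin under its centre.
- sanitizer: Bystander: clear bottle, 52 mm across, 125 mm high; origin under its centre.
- earbud_case: Bystander: white earbud case, 60 x 46 x 24 mm; origin under its centre.
Things that resemble listed ones, but are neither listed nor needed, are in the scene too. Several things look just like the stand: the one meant starts farthest from the robot's base.

How it is judged (in metres and radians):
On the way, in this order (a step that is already met when the one before it is completed fails the run):
1. the stand's foot is home under the wing nut: stud at the end of the slot, foot flat on the shelf (horizontal distance between stand and stud below 0.0045 m and angle between stand's own z axis and vertical below 0.06 rad and height (world z) of stand below 0.003 m), for 0.2 s.
2. the wing nut clamps the stand (all of step 1 and contact force between washer and stand above 45 N), for 0.3 s.
At the end, for the whole second after the job is handed in: The stand lies flat on the shelf (tilt under 0.06 rad, underside within 3 mm of it), its origin within 4.5 mm of the stud's axis, at rest, and the washer under the wing nut presses on its foot with more than 45 N (all of step 2 and linear speed of stand below 0.01 m/s); the robot touches nothing.
It fails at once if the wing nut was overtightened (its washer pressed on the foot with more than 105 N) (contact force between washer and stand above 105 N).
It fails at once if the stand was rammed against the stud (more than 30 N) (contact force between stud and stand above 30 N).
It fails at once if a bystander was moved by more than 20 mm or knocked over (distance of any of power_bank, key_dish, lip_balm, seal_case, sanitizer, earbud_case from where it was at the start of the episode above 0.02 m or angle between any of power_bank, key_dish, lip_balm, seal_case, sanitizer, earbud_case's own z axis and vertical above 0.3 rad).
It also fails if it takes over 72 s, if anything falls off the work surface, if the arm or the gripper's body presses on something with over 40 N, if the wrist force passes 120 N, or if a joint passes its speed limit or range.

## Working session

There is one attempt and no reset: what is moved stays moved. The work goes in short steps, Python scripts to look and compute and a tool call to move; the robot and the scene stay as the last step left them, time stands still between calls to the robot, and variables do not carry over. Pictures are saved under pics/ and viewed, at most 10 in all, crops included, and the job is handed in when it is done.

Besides the shell and the picture viewer there is one more tool, called in YAML: its name, and indented under it one key for each argument. servo_tool: Moves the arm, as the interface text tells. Its arguments: {"type":"object","properties":{"deltas":{"type":"array","items":{"type":"array","items":{"type":"number"}}},"claw":{"type":"number"}},"required":["deltas"]}

```bash
mkdir -p pics; ls; python3 - <<'E'
from bench import bot
import cv2
o=bot.get_obs();print(o)
for n in("scene","top"):
    cv2.imwrite(f"pics/{n}0.png",bot.read_camera(n)[:,:,::-1]);print(n,bot.camera_model(n))
print(bot.nose_length)
E
```

```text
pics
{'time': 0.0, 'joints': array([-1.22551946,  0.50833343, -0.23753603,  1.5011505 ,  0.12566987,
        1.14888521, -0.15480917]), 'qvel': array([-1.39115148e-03,  5.22220555e-05, -1.56239558e-03, -1.33258584e-03,
        3.64106224e-04,  8.39907923e-04, -9.00208853e-04]), 'tau': array([-1.42488479e-03, -6.20573401e+01, -2.18724534e+00, -2.49659640e+01,
        1.27082810e-02,  1.19070322e-02,  4.85070245e-05]), 'tcp_pos': array([148.37367397, 606.63498543, 244.42666968]), 'orientation': array([-1.06495963e-04,  1.19597610e-01,  9.92822044e-01, -8.88804358e-04]), 'ft_force': array([-0.83011101,  0.64134672,  0.17775728]), 'torque': array([0.00190035, 0.0046667 , 0.01676742]), 'finger_force': 0.0, 'gripper_width': 85.77267541078513}
scene {'vfov': 53.74724734454213, 'cx': 319.41297372193895, 'cy': 238.5388123722532, 'R': array([[-0.10058504,  0.99471871, -0.02042886],
       [ 0.54027996,  0.0373678 , -0.84065523],
       [-0.8354521 , -0.09559464, -0.54118523]]), 't': array([  36.26876346, -204.93064612, 1502.47478773])}
top {'vfov': 57.63066590441155, 'cx': 322.35788691386267, 'cy': 233.18079050273326, 'R': array([[ 2.70454666e-02, -9.99633852e-01,  8.39233796e-04],
       [-9.76940313e-01, -2.66093395e-02, -2.11847983e-01],
       [ 2.11792747e-01,  4.90964622e-03, -9.77302270e-01]]), 't': array([2.82327952e-01, 4.52194696e+02, 1.14340733e+03])}
14.0
```

View pics/top0.png

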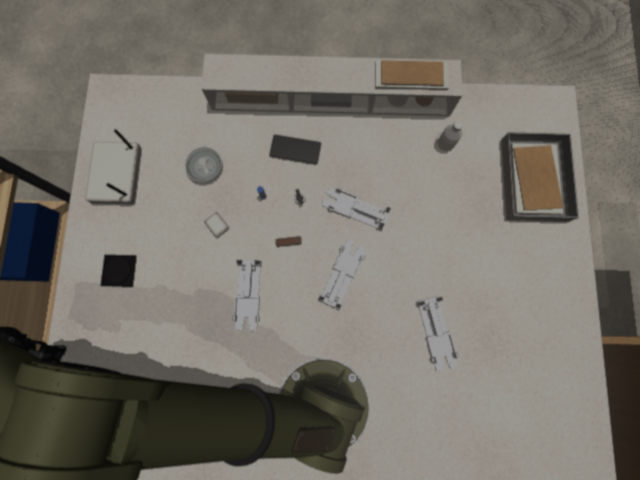

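View pics/scene0.png

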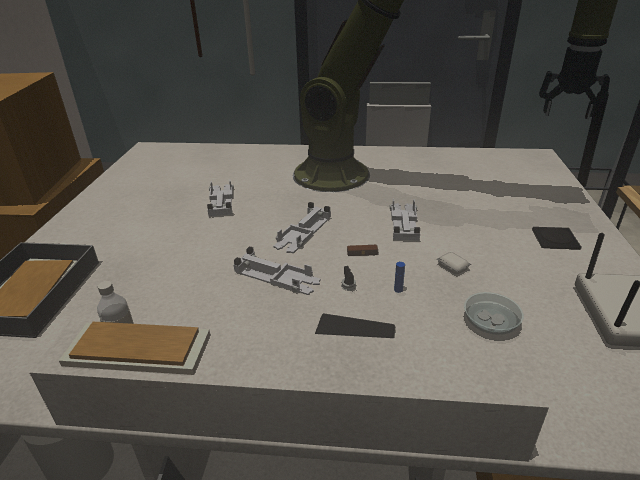

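Candidates for the stand (top view): (247,293), (341,275), (437,333) and (357,208). The last is the farthest from the base and faces the wing nut at (299,197). I'll check it in one close crop.

```bash
cat > h.py <<'E'
import numpy as np, cv2
from bench import bot
def ray(n,u,v,z):
    m=bot.camera_model(n);f=240/np.tan(np.radians(m['vfov']/2))
    d=m['R'].T@np.array([(u-m['cx'])/f,(v-m['cy'])/f,1]);c=-m['R'].T@m['t']
    return c+d*(z-c[2])/d[2]
def proj(n,X):
    m=bot.camera_model(n);f=240/np.tan(np.radians(m['vfov']/2))
    p=np.atleast_2d(X)@m['R'].T+m['t'];return np.c_[m['cx']+f*p[:,0]/p[:,2],m['cy']+f*p[:,1]/p[:,2]]
def crop(n,img,u0,v0,w,h,s):
    return cv2.resize(img[v0:v0+h,u0:u0+w,::-1],None,fx=s,fy=s,interpolation=cv2.INTER_CUBIC)
E
python3 - <<'E'
from h import *
a=crop('top',cv2.imread('pics/top0.png')[:,:,::-1],285,175,114,60,7)
b=crop('scene',cv2.imread('pics/scene0.png')[:,:,::-1],229,240,133,60,6)
a=a[:300] if 0 else cv2.resize(a,(570,300)); b=cv2.resize(b,(665,300))
c=np.zeros((600,700,3),np.uint8);c[:300,:570]=a;c[300:,:665]=b
cv2.imwrite('pics/c1.png',c)
for u,v in [(299,197),(247,293),(341,275),(437,333),(357,208)]: print(ray('top',u,v,20))
E
```

```text
[561.83223021  82.08630256  20.        ]
[286.34292613 212.89882911  20.        ]
[342.30147241 -41.56950388  20.        ]
[ 194.21895308 -300.29747051   20.        ]
[533.85747733 -83.47640075  20.        ]
```

View pics/c1.png

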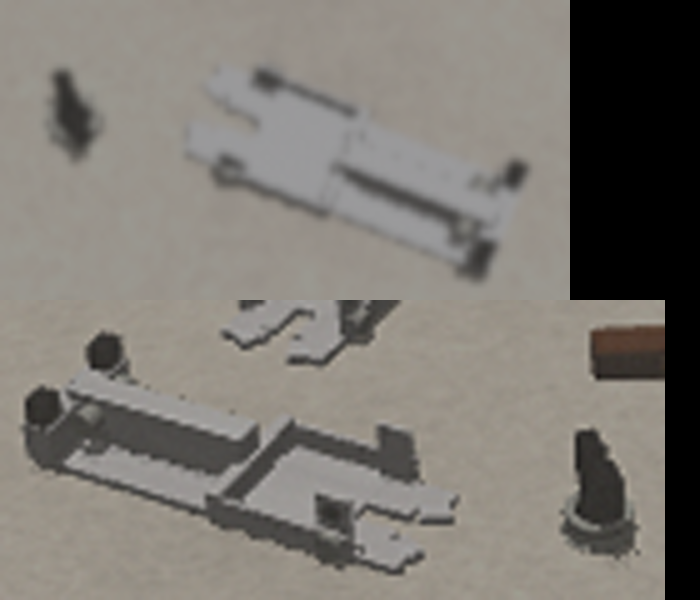

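The crop shows a folded stand with its two-prong slotted foot pointing left (+y), and the raised nut in front of it. Next I fit the poses.

```bash
cat > fit.py <<'E'
from h import *
from scipy.optimize import least_squares, minimize
def fitstand(obs):
    def r(p):
        c,s=np.cos(p[2]),np.sin(p[2]);e=[]
        for n,X,uv in obs:
            X=np.array(X,float)
            if X[2]<0:X[2]=p[3]
            W=[p[0]+c*X[0]-s*X[1],p[1]+s*X[0]+c*X[1],X[2]]
            e+=list(proj(n,W)[0]-uv)
        return np.array(e)
    q=least_squares(r,[550,-30,1.2,36],loss='soft_l1',f_scale=.7)
    return q.x,r(q.x).reshape(-1,2)
def nutmask(n,p,shape,s):
    x,y,th,z=p;c,sn=np.cos(th),np.sin(th);out=np.zeros(shape,np.uint8)
    def hull(L):
        W=[[x+c*a-sn*b,y+sn*a+c*b,z+h] for a,b,h in L]
        u=(proj(n,W)+.5)*s-.5
        cv2.fillConvexPoly(out,cv2.convexHull(np.round(u).astype(np.int32)),1)
    for lo,hi in((3,20.5),(-20.5,-3)):
        hull([(a,b,h) for a in(lo,hi) for b in(-5,5) for h in(14,34)])
    t=np.linspace(0,6.28,24)
    hull([(9*np.cos(k),9*np.sin(k),h) for k in t for h in(0,13.5)])
    return out
def fitnut(imgs,x0,z=6.1,thr=70,rad=30):
    S=8;data=[]
    for n,I in imgs.items():
        g=cv2.resize(I.max(2),None,fx=S,fy=S,interpolation=cv2.INTER_CUBIC)
        u=((proj(n,[x0[0],x0[1],z+18])[0]+.5)*S).astype(int);w=12*S
        sl=(slice(u[1]-w,u[1]+w),slice(u[0]-w,u[0]+w));data.append((n,g.shape,sl,g[sl]<thr))
    def cost(p):
        k=0
        for n,sh,sl,D in data:
            M=nutmask(n,[*p,z],sh,S)[sl]>0;k+=1-(M&D).sum()/(M|D).sum()
        return k
    best=min((minimize(cost,[x0[0],x0[1],t],method='Nelder-Mead',options=dict(initial_simplex=[[x0[0],x0[1],t],[x0[0]+6,x0[1],t],[x0[0],x0[1]+6,t],[x0[0],x0[1],t+.4]],maxiter=60)) for t in np.arange(0,3.1,.4)),key=lambda q:q.fun)
    return best.x,best.fun
E
python3 - <<'E'
from fit import *
T=lambda x,y:((x+.5)/5-.5+285,(y+.5)/5-.5+175)
C=lambda x,y:((x+.5)/5-.5+229,(y-300+.5)/5-.5+240)
obs=[('scene',(0,27.5,32),C(395,432)),('scene',(0,-27.5,32),C(334,497)),
('scene',(30,20,4),C(455,500)),('scene',(30,-20,4),C(412,560)),
('scene',(-151,32,-1),C(104,352)),('scene',(-151,-32,-1),C(43,408)),
('top',(0,27.5,32),T(228,170)),('top',(0,-27.5,32),T(265,77)),
('top',(-151,32,-1),T(477,260)),('top',(-151,-32,-1),T(514,174)),
('top',(30,20,4),T(190,142)),('top',(30,-20,4),T(209,82))]
p,e=fitstand(obs);print(p,np.round(e,1).tolist())
I={n:cv2.imread(f'pics/{n}0.png') for n in('scene','top')}
for thr in(60,80): print(fitnut(I,(556,82),thr=thr))
c=np.array([np.cos(p[2]),np.sin(p[2])]);print('grip',p[:2]-100*c)
m=bot.camera_model('top');print(-m['R'].T@m['t'])
E
```

```text
[558.76810919 -17.00754956   1.21448883  27.01170331] [[0.3, -2.0], [0.5, -1.1], [-0.7, -0.1], [-0.4, -1.6], [1.9, -1.1], [-1.6, 2.3], [0.0, -2.2], [-0.2, -0.9], [-0.1, 1.3], [0.4, -2.0], [-1.3, -0.0], [0.1, -0.3]]Traceback (most recent call last):
  File "<stdin>", line 12, in <module>
  File "fit.py", line 36, in fitnut
    best=min((minimize(cost,[x0[0],x0[1],t],method='Nelder-Mead',options=dict(initial_simplex=[[x0[0],x0[1],t],[x0[0]+6,x0[1],t],[x0[0],x0[1]+6,t],[x0[0],x0[1],t+.4]],maxiter=60)) for t in np.arange(0,3.1,.4)),key=lambda q:q.fun)
  File "fit.py", line 36, in <genexpr>
    best=min((minimize(cost,[x0[0],x0[1],t],method='Nelder-Mead',options=dict(initial_simplex=[[x0[0],x0[1],t],[x0[0]+6,x0[1],t],[x0[0],x0[1]+6,t],[x0[0],x0[1],t+.4]],maxiter=60)) for t in np.arange(0,3.1,.4)),key=lambda q:q.fun)
              ~~~~~~~~^^^^^^^^^^^^^^^^^^^^^^^^^^^^^^^^^^^^^^^^^^^^^^^^^^^^^^^^^^^^^^^^^^^^^^^^^^^^^^^^^^^^^^^^^^^^^^^^^^^^^^^^^^^^^^^^^^^^^^^^^^^^^^^^^^^^^^^^^^^^^^^^^^^^^^^^^^^^^
    res = _minimize_neldermead(fun, x0, args, callback, bounds=bounds,
                               **options)
    fsim[j] = func(sim[j])
              ~~~~^^^^^^^^
    fx = function(np.copy(x), *(wrapper_args + args))
  File "fit.py", line 34, in cost
    M=nutmask(n,[*p,z],sh,S)[sl]>0;k+=1-(M&D).sum()/(M|D).sum()
      ~~~~~~~^^^^^^^^^^^^^^^
  File "fit.py", line 23, in nutmask
    hull([(9*np.cos(k),9*np.sin(k),h) for k in t for h in(0,13.5)])
    ~~~~^^^^^^^^^^^^^^^^^^^^^^^^^^^^^^^^^^^^^^^^^^^^^^^^^^^^^^^^^^^
  File "fit.py", line 18, in hull
    u=(proj(n,W)+.5)*s-.5
       ~~~~^^^^^
  File "h.py", line 8, in proj
    m=bot.camera_model(n);f=240/np.tan(np.radians(m['vfov']/2))
ValueError: time passes only in moves, steps and waits
```

```bash
python3 - <<'E'
from bench import bot
import pickle
pickle.dump({n:bot.camera_model(n) for n in('scene','top')},open('cam.pkl','wb'))
E
sed -i 's/bot.camera_model(n)/CM[n]/; 2a import pickle; CM=pickle.load(open("cam.pkl","rb"))' h.py
cat >> fit.py <<'E'
def wire(n,img,p,u0,v0,S,nut=None):
    c,s=np.cos(p[2]),np.sin(p[2])
    def L(P,col=(0,0,255),q=(p[0],p[1],c,s)):
        W=[[q[0]+q[2]*a-q[3]*b,q[1]+q[3]*a+q[2]*b,h] for a,b,h in P]
        u=((proj(n,W)-[u0,v0]+.5)*S-.5).round().astype(np.int32);cv2.polylines(img,[u],True,col,1)
    for y in(27.5,-27.5): L([(8,y,4),(8,y,32),(-8,y,32),(-8,y,4)])
    L([(-150,-29,4),(30,-29,4),(30,29,4),(-150,29,4)],(255,0,0))
    L([(-58,-8,30),(-144,-8,30),(-144,8,30),(-58,8,30)],(0,160,0))
    L([(-144,-32,36),(-158,-32,36),(-158,32,36),(-144,32,36)],(0,160,255))
    L([(30,12,4),(18,5.5,4),(-4,5.5,4),(-4,-5.5,4),(18,-5.5,4),(30,-12,4)],(255,0,255))
    if nut is not None:
        q=(nut[0],nut[1],np.cos(nut[2]),np.sin(nut[2]))
        for h in(20,40):L([(-20.5,-5,h),(20.5,-5,h),(20.5,5,h),(-20.5,5,h)],(0,0,255),q)
        L([(15.5*np.cos(k),15.5*np.sin(k),6) for k in np.linspace(0,6.2,24)],(255,0,0),q)
def view(I,p,nut,fn,wins):
    o=[]
    for n,u0,v0,w,h,S in wins:
        a=crop(n,I[n][:,:,::-1],u0,v0,w,h,S);wire(n,a,p,u0,v0,S,nut);o.append(cv2.copyMakeBorder(a,0,0,0,800-a.shape[1],0))
    cv2.imwrite(fn,np.vstack(o)[:600])
E
python3 - <<'E'
from fit import *
I={n:cv2.imread(f'pics/{n}0.png') for n in('scene','top')}
for thr in(60,80):
    x,f=fitnut(I,(556,82),thr=thr);print(thr,x,f)
view(I,[558.8,-17,1.2145],x,'pics/w1.png',[('top',285,180,114,42,7),('scene',229,244,133,51,6)])
E
```

```text
60 [5.61298451e+02 8.27665543e+01 2.80010322e-01] 0.7419980153781176
80 [561.34769023  82.53178465   3.4669946 ] 0.47287999692976235
```

View pics/w1.png

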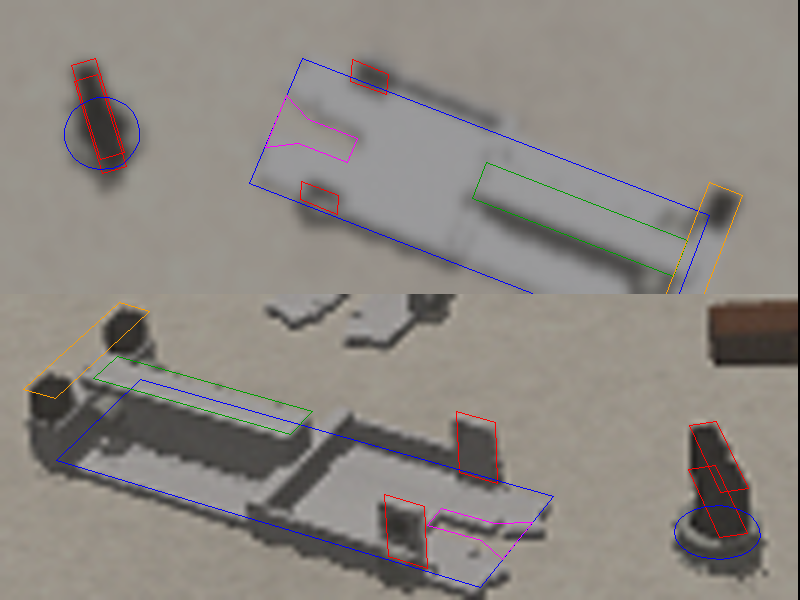

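The overlay fits up to a constant shift in each camera (scene about +1.4 px down, top about +1 px down), and the nut shows the same shift. That is calibration error, so I fold it in and refit.

```bash
cat >> h.py <<'E'
CM['scene']['cy']+=1.4; CM['top']['cx']+=.3; CM['top']['cy']+=1.0
E
python3 - <<'E'
from fit import *
T=lambda x,y:((x+.5)/7-.5+285,(y+.5)/7-.5+180)
C=lambda x,y:((x+.5)/6-.5+229,(y-294+.5)/6-.5+244)
obs=[('scene',(0,27.5,32),C(478,421)),('scene',(0,-27.5,32),C(403,501)),
('scene',(30,20,4),C(545,514)),('scene',(30,-20,4),C(498,580)),
('top',(0,27.5,32),T(322,202)),('top',(0,-27.5,32),T(372,77)),
('top',(-151,0,36),((477+514.)/2/5+285-.4,(260+174.)/2/5+175-.4)),
('scene',(-151,0,36),C(88,362))]
p,e=fitstand(obs);print(p,np.round(e,1).tolist())
I={n:cv2.imread(f'pics/{n}0.png') for n in('scene','top')}
for thr in(70,85):
    x,f=fitnut(I,(558,82),thr=thr);print(thr,x,f)
c,s=np.cos(p[2]),np.sin(p[2]);d=x[:2]-p[:2];print('rel along/lat',c*d[0]+s*d[1],-s*d[0]+c*d[1])
print('grip',p[0]-100*c,p[1]-100*s)
q=bot.get_obs()['orientation']
E
```

```text
[556.86393212 -16.24723963   1.22575286  36.        ] [[-0.1, 0.1], [0.8, 0.7], [-0.1, 0.0], [-0.4, -0.5], [-0.2, -0.3], [-0.4, 0.1], [0.8, -0.1], [0.1, -0.8]]
70 [562.9505548   83.01605198   3.43820564] 0.5680754991075929
85 [562.68837879  83.19198413   3.46059524] 0.44884328521330075
rel along/lat 95.54839732722867 28.152924690052714
grip 523.0401736757564 -110.3533146930898
```

servo_tool:
  deltas:
    - [-0.297,-0.337,0,0,0,0.0]
    - [-0.297,-0.337,0,0,0,0]
    - [-0.297,-0.337,0,0,0,0]
    - [-0.297,-0.337,0,0,0,0]
    - [-0.297,-0.337,0,0,0,0]
    - [-0.297,-0.337,0,0,0,0]
    - [-0.297,-0.337,0,0,0,0]
    - [-0.297,-0.337,0,0,0,0]
    - [-0.297,-0.337,0,0,0,0]
    - [-0.297,-0.337,0,0,0,0]
    - [-0.297,-0.337,0,0,0,0]
    - [-0.297,-0.337,0,0,0,0]
    - [-0.297,-0.337,0,0,0,0]
    - [-0.297,-0.337,0,0,0,0]
    - [-0.297,-0.337,0,0,0,0]
  claw: -0.2

```text
time: 1.98
tcp_pos: [524.2, -110.6, 245.1]
orientation: [-0.0, 0.119, 0.993, 0.0]
ft_force: [0.3, 0.6, 1.0]
gripper_width: 51.5
finger_force: 0.0
```

servo_tool:
  deltas:
    - [0,0,0.1,0,0,0.0534]
    - [0,0,0.1,0,0,0.0534]
    - [0,0,0.1,0,0,0.0534]
    - [0,0,0.1,0,0,0.0534]
    - [0,0,0.1,0,0,0.0534]
    - [0,0,0.1,0,0,0.0534]
    - [0,0,0.1,0,0,0.0534]
    - [0,0,0.1,0,0,0.0534]
    - [0,0,0.1,0,0,0.0534]
    - [0,0,0.1,0,0,0.0534]
    - [0,0,0,0,0,0]

```text
time: 3.35
tcp_pos: [523.0, -108.7, 124.3]
orientation: [-0.001, 0.818, 0.575, -0.001]
ft_force: [-0.2, -0.8, 0.5]
gripper_width: 51.1
finger_force: 0.0
```

servo_tool:
  deltas:
    - [0,0,0.2,0,0,0]
    - [0,0,0.2,0,0,0]
    - [0,0,0.22,0,0,0]
    - [0,0,0,0,0,0]
    - [0,0,0,0,0,0]

```text
time: 3.98
tcp_pos: [524.2, -109.4, 51.8]
orientation: [0.0, 0.818, 0.575, 0.0]
ft_force: [0.6, 0.9, 0.2]
gripper_width: 51.5
finger_force: 0.0
```

```bash
cat > snap.py <<'E'
import sys
from fit import *
def snap(k):
    I={n:bot.read_camera(n)[:,:,::-1] for n in('scene','top')}
    for n in I: cv2.imwrite(f'pics/{n}{k}.png',I[n])
    o=bot.get_obs();print(o['tcp_pos'],o['orientation'],o['joints'][6],o['ft_force'],o['torque']);return I,o
def rot(o):
    from scipy.spatial.transform import Rotation as R
    w,x,y,z=o['orientation'];return R.from_quat([x,y,z,w]).as_matrix()
E
python3 - <<'E'
from snap import *
I,o=snap(1);Rm=rot(o)
a=crop('top',I['top'][:,:,::-1],330,180,80,60,5);b=crop('scene',I['scene'][:,:,::-1],220,210,130,100,6)
for n,im,u0,v0,S in(('top',a,330,180,5),('scene',b,220,210,6)):
    wire(n,im,[556.9,-16.2,1.2257],u0,v0,S)
    w=o['gripper_width']/2
    for P in([0,w,14],[0,-w,14],[0,0,14]):
        u=((proj(n,o['tcp_pos']+Rm@np.array(P))[0]-[u0,v0]+.5)*S).astype(int);cv2.circle(im,tuple(int(t) for t in u),4,(0,255,255),1)
c=np.zeros((600,800,3),np.uint8);c[:600,:780]=b
c[:200,500:767]=cv2.resize(a,(267,200)) if 0 else c[:200,500:767]
cv2.imwrite('pics/v1.png',c)
E
```

```text
[ 524.41490757 -109.36343993   52.10799171] [6.73495429e-04 8.18182956e-01 5.74957134e-01 7.01241686e-04] 0.25736939712496754 [ 0.78054637 -0.15003981  0.2860121 ] [0.00950847 0.02416341 0.01338258]
```

View pics/v1.png

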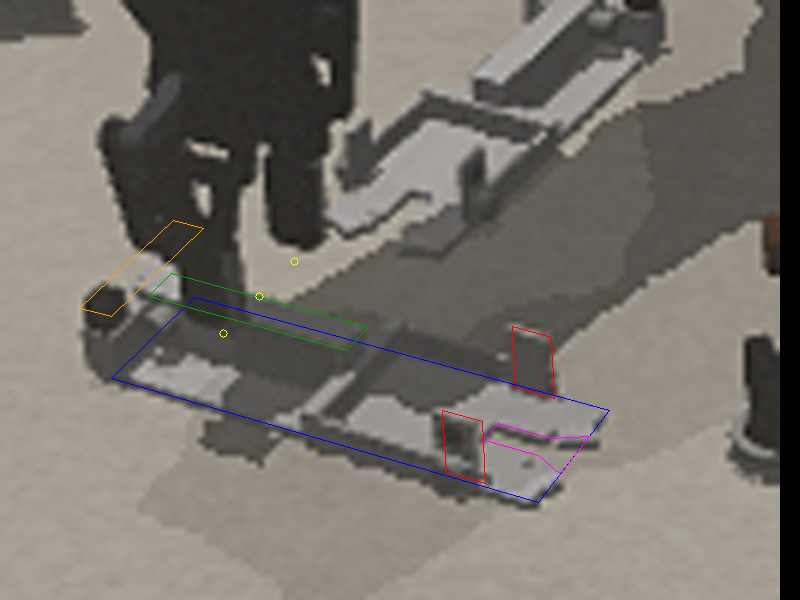

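servo_tool:
  deltas:
    - [0,0,0.1,0,0,0]
    - [0,0,0.1,0,0,0]
    - [0,0,0.05,0,0,0]
    - [0,0,0,0,0,0]
    - [0,0,0,0,0,0]

```text
time: 4.7
tcp_pos: [523.7, -109.3, 20.9]
orientation: [0.0, 0.819, 0.574, -0.0]
ft_force: [-0.2, -0.6, 0.0]
gripper_width: 51.1
finger_force: 0.0
```

servo_tool:
  deltas:
    - [0,0,0,0,0,0]
    - [0,0,0,0,0,0]
    - [0,0,0,0,0,0]
    - [0,0,0,0,0,0]
    - [0,0,0,0,0,0]
    - [0,0,0,0,0,0]
  claw: 1

```text
time: 5.45
tcp_pos: [524.3, -109.3, 21.4]
orientation: [0.001, 0.818, 0.575, 0.0]
ft_force: [0.6, -0.1, 4.8]
gripper_width: 14.7
finger_force: 60.3
```

```bash
python3 - <<'E'
from bench import bot
o=bot.get_obs();print(o['tcp_pos'],o['orientation'],o['ft_force'],o['torque'],o['gripper_width'],o['finger_force'])
E
```

```text
[ 524.26038215 -109.34578324   21.44207388] [5.46020691e-04 8.18442664e-01 5.74587749e-01 4.76090142e-04] [ 0.62793563 -0.05073419  4.75209639] [0.0062464  0.01085606 0.01027645] 14.74320732926577 60.285401344299316
```

servo_tool:
  deltas:
    - [0.03,-0.05,0,0,0,0]
    - [0.06,-0.05,0,0,0,0]
    - [0.06,-0.05,0,0,0,0]
    - [0.06,-0.05,0,0,0,0]
    - [0.05,-0.05,0,0,0,0]
    - [0.03,0,0,0,0,0]
    - [0,0,0,0,0,0]
    - [0,0,0,0,0,0]

```text
time: 6.45
tcp_pos: [506.8, -67.2, 21.4]
orientation: [0.001, 0.819, 0.574, -0.0]
ft_force: [-2.4, -4.1, 8.5]
gripper_width: 14.8
finger_force: 60.9
```

```bash
python3 - <<'E'
from snap import *
I,o=snap(2);Rm=rot(o)
x=Rm[:,0];yaw=np.arctan2(x[1],x[0]);st=o['tcp_pos'][:2]+100*x[:2]/np.linalg.norm(x[:2])
nut=[562.8,83.1,.31];d=np.array(nut[:2])-st;print(st,yaw,'rel',d@x[:2],d@-Rm[:2,1])
view(I,[*st,yaw],nut,'pics/w2.png',[('top',280,180,88,42,7),('scene',270,245,100,50,6)])
E
```

```text
[506.74500694 -67.1678651   21.39171011] [ 5.29789194e-04  8.18795638e-01  5.74084792e-01 -2.72146114e-04] 0.23535633348320942 [-1.98132813 -4.26563012  8.77078669] [-0.91174732  0.24428952 -0.02369508]
[540.83034146  26.84378296] 1.2229718768681082 rel 60.37579484594651 -1.4789533934418158
```

View pics/w2.png

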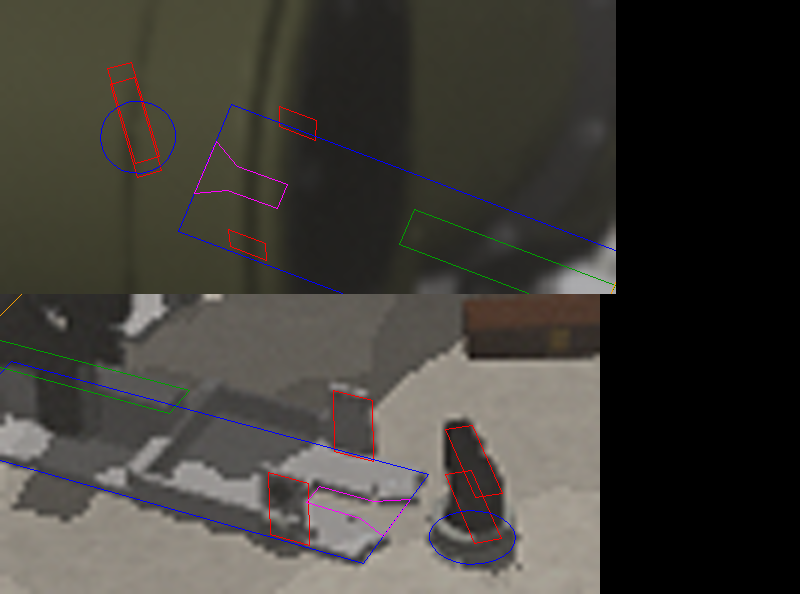

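The scene view shows the stand where the TCP predicts it, with the slot mouth near (410,500) facing the washer at (473,540). Now I advance to the mouth and then inch in, watching the force.

servo_tool:
  deltas:
    - [0.04,0.0125,-0.003,0,0,0]
    - [0.05,0,0,0,0,0]
    - [0.05,0,0,0,0,0]
    - [0.04,0,0,0,0,0]
    - [0.02,0,0,0,0,0]
    - [0,0,0,0,0,0]

```text
time: 7.3
tcp_pos: [515.9, -45.0, 21.4]
orientation: [0.0, 0.819, 0.574, -0.001]
ft_force: [-1.3, -4.7, 5.6]
gripper_width: 15.1
finger_force: 60.6
```

servo_tool:
  deltas:
    - [0.02,0,0,0,0,0]
    - [0.02,0,0,0,0,0]
    - [0,0,0,0,0,0]

```text
time: 7.68
tcp_pos: [517.5, -40.6, 21.4]
orientation: [0.0, 0.819, 0.574, -0.001]
ft_force: [-1.6, -3.7, 5.8]
gripper_width: 14.9
finger_force: 60.6
```

servo_tool:
  deltas:
    - [0.015,0,0,0,0,0]
    - [0.015,0,0,0,0,0]
    - [0,0,0,0,0,0]

```text
time: 8.05
tcp_pos: [518.7, -37.3, 21.4]
orientation: [0.0, 0.819, 0.574, -0.001]
ft_force: [-1.6, -4.8, 5.4]
gripper_width: 15.1
finger_force: 60.6
```

servo_tool:
  deltas:
    - [0.015,0,0,0,0,0]
    - [0.015,0,0,0,0,0]
    - [0.015,0,0,0,0,0]
    - [0,0,0,0,0,0]

```text
time: 8.55
tcp_pos: [520.4, -32.5, 21.4]
orientation: [0.0, 0.819, 0.574, -0.001]
ft_force: [-1.7, -4.6, 6.2]
gripper_width: 14.3
finger_force: 60.6
```

servo_tool:
  deltas:
    - [0.015,0,0,0,0,0]
    - [0.015,0,0,0,0,0]
    - [0,0,0,0,0,0]

```text
time: 8.93
tcp_pos: [521.5, -29.0, 21.4]
orientation: [0.0, 0.819, 0.574, -0.001]
ft_force: [-2.2, -5.4, 5.6]
gripper_width: 14.9
finger_force: 60.6
```

servo_tool:
  deltas:
    - [0.012,0,0,0,0,0]
    - [0.012,0,0,0,0,0]
    - [0,0,0,0,0,0]

```text
time: 9.3
tcp_pos: [522.2, -26.9, 21.4]
orientation: [0.0, 0.819, 0.574, -0.001]
ft_force: [-3.9, -7.2, 7.9]
gripper_width: 14.7
finger_force: 60.6
```

servo_tool:
  deltas:
    - [0.012,0,0,0,0,0]
    - [0.012,0,0,0,0,0]
    - [0,0,0,0,0,0]

```text
time: 9.68
tcp_pos: [522.9, -24.1, 21.4]
orientation: [0.0, 0.819, 0.574, -0.001]
ft_force: [-4.2, -6.8, 6.9]
gripper_width: 14.3
finger_force: 60.7
```

servo_tool:
  deltas:
    - [0.012,0,0,0,0,0]
    - [0.012,0,0,0,0,0]
    - [0,0,0,0,0,0]

```text
time: 10.05
tcp_pos: [523.9, -21.3, 21.4]
orientation: [0.0, 0.819, 0.574, -0.001]
ft_force: [-3.9, -7.2, 8.1]
gripper_width: 14.7
finger_force: 60.7
```

servo_tool:
  deltas:
    - [0.012,0,0,0,0,0]
    - [0.012,0,0,0,0,0]
    - [0,0,0,0,0,0]

```text
time: 10.42
tcp_pos: [524.9, -18.6, 21.4]
orientation: [0.0, 0.819, 0.574, -0.001]
ft_force: [-3.5, -6.6, 8.4]
gripper_width: 14.8
finger_force: 60.7
```

servo_tool:
  deltas:
    - [0.012,0,0,0,0,0]
    - [0.008,0,0,0,0,0]
    - [0,0,0,0,0,0]

```text
time: 10.8
tcp_pos: [525.7, -16.4, 21.4]
orientation: [0.0, 0.819, 0.574, -0.001]
ft_force: [-4.1, -7.6, 7.5]
gripper_width: 14.6
finger_force: 60.7
```

servo_tool:
  deltas:
    - [0.008,0,0,0,0,0]
    - [0,0,0,0,0,0]

```text
time: 11.05
tcp_pos: [526.1, -15.6, 21.4]
orientation: [0.0, 0.819, 0.574, -0.001]
ft_force: [-3.1, -6.6, 7.7]
gripper_width: 14.8
finger_force: 60.7
```

Estimated remaining is about 5 mm, so I continue in 1 mm steps.

servo_tool:
  deltas:
    - [0.008,0,0,0,0,0]
    - [0.008,0,0,0,0,0]
    - [0,0,0,0,0,0]

```text
time: 11.42
tcp_pos: [526.7, -13.7, 21.4]
orientation: [0.0, 0.819, 0.574, -0.001]
ft_force: [-3.7, -7.2, 8.2]
gripper_width: 15.0
finger_force: 60.7
```

servo_tool:
  deltas:
    - [0.008,0,0,0,0,0]
    - [0,0,0,0,0,0]

```text
time: 11.68
tcp_pos: [527.1, -12.8, 21.4]
orientation: [0.0, 0.819, 0.574, -0.001]
ft_force: [-4.6, -6.2, 6.9]
gripper_width: 14.9
finger_force: 60.7
```

servo_tool:
  deltas:
    - [0.008,0,0,0,0,0]
    - [0,0,0,0,0,0]

```text
time: 11.92
tcp_pos: [527.4, -11.9, 21.4]
orientation: [0.0, 0.819, 0.574, -0.001]
ft_force: [-3.4, -6.2, 7.4]
gripper_width: 14.7
finger_force: 60.7
```

servo_tool:
  deltas:
    - [0.006,0,0,0,0,0]
    - [0,0,0,0,0,0]

```text
time: 12.18
tcp_pos: [527.6, -11.3, 21.4]
orientation: [0.0, 0.819, 0.574, -0.001]
ft_force: [-4.0, -6.9, 7.6]
gripper_width: 14.9
finger_force: 60.7
```

servo_tool:
  deltas:
    - [0.006,0,0,0,0,0]
    - [0,0,0,0,0,0]

```text
time: 12.42
tcp_pos: [527.9, -10.6, 21.4]
orientation: [0.0, 0.819, 0.574, -0.001]
ft_force: [-3.6, -6.2, 7.7]
gripper_width: 15.1
finger_force: 60.7
```

servo_tool:
  deltas:
    - [0.006,0,0,0,0,0]
    - [0,0,0,0,0,0]

```text
time: 12.68
tcp_pos: [528.1, -9.9, 21.4]
orientation: [0.0, 0.819, 0.574, -0.001]
ft_force: [-3.6, -6.4, 6.8]
gripper_width: 14.7
finger_force: 60.7
```

servo_tool:
  deltas:
    - [0.005,0,0,0,0,0]
    - [0,0,0,0,0,0]

```text
time: 12.92
tcp_pos: [528.2, -9.6, 21.4]
orientation: [0.0, 0.819, 0.574, -0.001]
ft_force: [-3.5, -6.6, 7.9]
gripper_width: 14.9
finger_force: 60.7
```

servo_tool:
  deltas:
    - [0.006,0,0,0,0,0]
    - [0,0,0,0,0,0]

```text
time: 13.18
tcp_pos: [528.3, -9.5, 21.4]
orientation: [0.0, 0.819, 0.574, -0.002]
ft_force: [-4.0, -7.9, 8.7]
gripper_width: 15.2
finger_force: 60.7
```

servo_tool:
  deltas:
    - [0.006,0,0,0,0,0]
    - [0,0,0,0,0,0]

```text
time: 13.42
tcp_pos: [528.3, -9.4, 21.4]
orientation: [0.001, 0.819, 0.573, -0.002]
ft_force: [-4.4, -9.6, 9.0]
gripper_width: 14.6
finger_force: 60.7
```

servo_tool:
  deltas:
    - [0.006,0,0,0,0,0]
    - [0,0,0,0,0,0]

```text
time: 13.68
tcp_pos: [528.3, -9.3, 21.4]
orientation: [0.001, 0.819, 0.573, -0.002]
ft_force: [-6.0, -11.6, 8.1]
gripper_width: 15.1
finger_force: 60.8
```

Contact: about 5.6 N over the sliding friction, and the TCP has stopped advancing. Relieve, release, rise.

servo_tool:
  deltas:
    - [-0.01,0,0,0,0,0]
    - [0,0,0,0,0,0]

```text
time: 13.92
tcp_pos: [528.4, -9.3, 21.4]
orientation: [0.0, 0.819, 0.574, -0.002]
ft_force: [-4.7, -9.5, 8.6]
gripper_width: 14.7
finger_force: 60.7
```

servo_tool:
  deltas:
    - [0,0,0,0,0,0]
    - [0,0,0,0,0,0]
    - [0,0,0,0,0,0]
    - [0,0,-0.1,0,0,0]
    - [0,0,-0.3,0,0,0]
    - [0,0,-0.4,0,0,0]
    - [-0.3,0,0,0,0,0]
    - [-0.4,0,0,0,0,0]
    - [-0.4,0,0,0,0,0]
    - [-0.4,0,0,0,0,0]
    - [0,0,0,0,0,0]
  claw: -0.4

```text
time: 15.3
tcp_pos: [467.6, -180.2, 118.5]
orientation: [0.001, 0.82, 0.572, -0.0]
ft_force: [0.9, 0.2, 0.6]
gripper_width: 59.9
finger_force: 0.0
```

```bash
python3 - <<'E'
from snap import *
I,o=snap(3)
st=[562.5,84.5];yaw=1.2229
view(I,[*st,yaw],[562.8,84,.31],'pics/w3.png',[('top',270,165,88,46,6),('scene',285,240,100,50,6)])
E
```

```text
[ 469.26318879 -176.02970417  117.82954219] [2.09329865e-05 8.18838091e-01 5.74024417e-01 3.87151723e-04] 0.3613970205869692 [ 0.01221325  1.54676326 -0.59590737] [ 0.02569083 -0.02205956 -0.02807323]
```

View pics/w3.png

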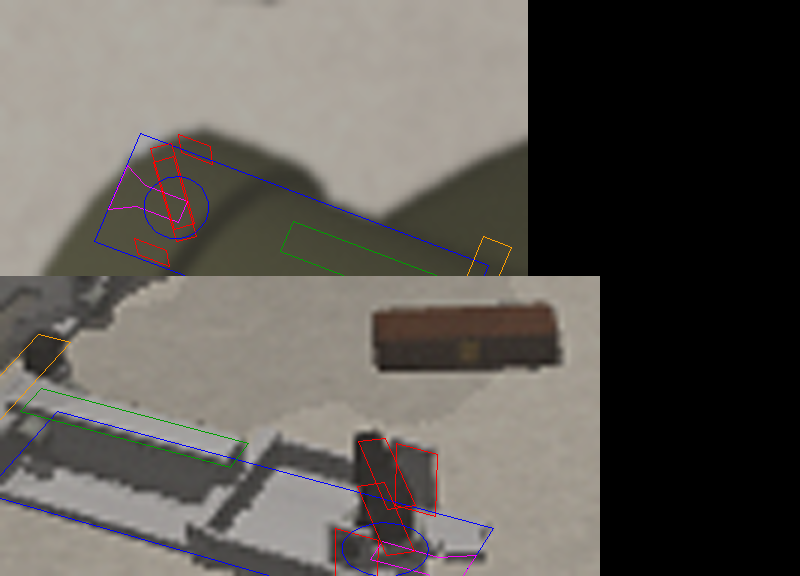

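The scene shows the foot under the washer and the lugs either side of the nut. The wings' top corner is at (357,435) in the crop, matching the estimate to within about 1 px. Now I go above the nut and turn the tool counter-clockwise, to leave joint 7 room for tightening.

servo_tool:
  deltas:
    - [0.383,0,0,0,0,0]
    - [0.383,0,0,0,0,0]
    - [0.383,0,0,0,0,0]
    - [0.383,0,0,0,0,0]
    - [0.383,0,0,0,0,0]
    - [0.383,0,0,0,0,0]
    - [0,0,0,0,0,-0.0506]
    - [0,0,0,0,0,-0.0506]
    - [0,0,0,0,0,-0.0506]
    - [0,0,0,0,0,-0.0506]
    - [0,0,0,0,0,-0.0506]
    - [0,0,0,0,0,-0.0506]
    - [0,0,0,0,0,-0.0506]
    - [0,0,0,0,0,-0.0506]
    - [0,0,0,0,0,-0.0506]
    - [0,0,0,0,0,-0.0506]
    - [0,0,0,0,0,-0.0506]
    - [0,0,0,0,0,-0.0506]
    - [0,0,0,0,0,-0.0506]
    - [0,0,0,0,0,-0.0506]
  claw: 0.49

```text
time: 17.9
tcp_pos: [562.6, 85.5, 117.4]
orientation: [-0.0, -0.157, 0.988, 0.0]
ft_force: [0.2, 0.1, -0.2]
gripper_width: 22.0
finger_force: 0.0
```

servo_tool:
  deltas:
    - [0,0,0.1,0,0,0]
    - [0,0,0.15,0,0,0]
    - [0,0,0,0,0,0]
    - [0,0,0,0,0,0]

```text
time: 18.4
tcp_pos: [562.9, 84.0, 87.3]
orientation: [-0.0, -0.153, 0.988, -0.0]
ft_force: [-0.4, 0.0, 0.3]
gripper_width: 22.4
finger_force: 0.0
```

```bash
python3 - <<'E'
from snap import *
I,o=snap(4);Rm=rot(o);y=Rm[:,1];print(np.degrees(np.arctan2(y[1],y[0])),o['joints'],o['gripper_width'])
b=crop('scene',I['scene'][:,:,::-1],300,215,100,75,8);n='scene'
w=o['gripper_width']/2
c,s=np.cos(.31),np.sin(.31)
for yy in(w,-w):
  for xx in(-11,11):
    u=((proj(n,o['tcp_pos']+Rm@np.array([xx,yy,13]))[0]-[300,215]+.5)*8).astype(int);cv2.circle(b,tuple(int(t) for t in u),4,(0,255,255),1)
wire(n,b,[562.5,84.5,1.2229],300,215,8,[562.8,83.3,.31])
cv2.imwrite('pics/v4.png',b)
E
```

```text
[563.23757264  83.77250157  87.71707104] [ 3.95369037e-04 -1.53171237e-01  9.88199583e-01 -1.56622591e-05] 1.594992984987841 [ 0.06602145  0.51519499 -0.48788121] [-0.01494466  0.02932116  0.03688033]
107.62149674501633 [-0.1189316   0.59056426 -0.11090749  1.84698346  0.09499277  0.70833463
  1.59499298] 21.921602812579955
```

View pics/v4.png

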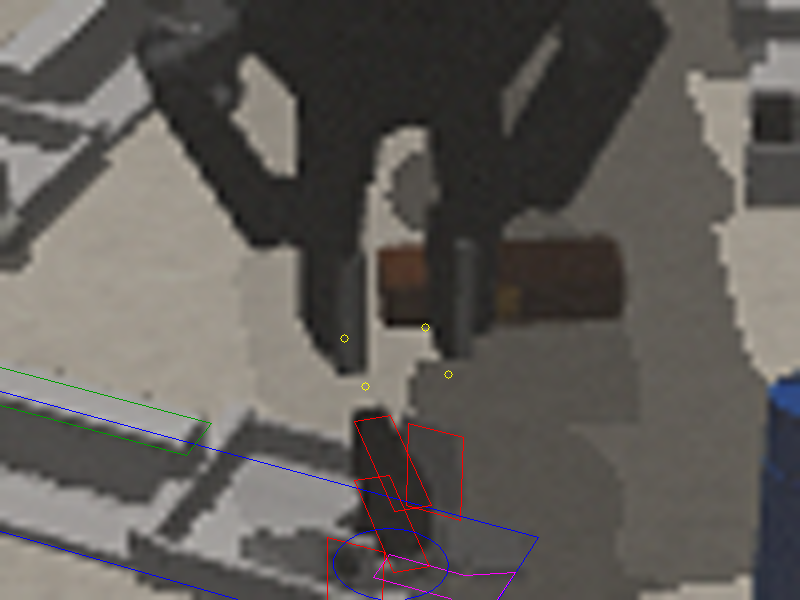

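servo_tool:
  deltas:
    - [0,0,0.1,0,0,0]
    - [0,0,0.1,0,0,0]
    - [0,0,0.1,0,0,0]
    - [0,0,0,0,0,0]

```text
time: 19.0
tcp_pos: [562.0, 83.2, 49.8]
orientation: [-0.001, -0.153, 0.988, -0.0]
ft_force: [0.1, -0.2, 0.2]
gripper_width: 21.7
finger_force: 0.0
```

servo_tool:
  deltas:
    - [0,0,0.05,0,0,0]
    - [0,0,0.05,0,0,0]
    - [0,0,0.01,0,0,0]
    - [0,0,0,0,0,0]
    - [0,0,0,0,0,0]

```text
time: 19.62
tcp_pos: [563.0, 83.4, 38.2]
orientation: [0.0, -0.153, 0.988, -0.0]
ft_force: [0.6, 0.4, -0.1]
gripper_width: 21.9
finger_force: 0.0
```

servo_tool:
  deltas:
    - [0,0,0,0,0,0]
    - [0,0,0,0,0,0]
    - [0,0,0,0,0,0]
    - [0,0,0,0,0,0]
  claw: 1

```text
time: 20.12
tcp_pos: [563.0, 83.5, 38.4]
orientation: [0.0, -0.153, 0.988, 0.0]
ft_force: [-0.5, 0.0, 4.9]
gripper_width: 8.6
finger_force: 60.2
```

```bash
cat > st.py <<'E'
from bench import bot
import numpy as np
o=bot.get_obs();w,x,y,z=o['orientation'];print(o['time'],o['tcp_pos'].round(1),'yaw',round(2*np.arctan2(y,x)-np.pi/2,3),'F',o['ft_force'].round(1),'M',o['torque'].round(3),'w',round(o['gripper_width'],1),o['finger_force'].round(1),'j7',o['joints'][6].round(2))
E
python3 st.py
```

```text
Traceback (most recent call last):
  File "st.py", line 3, in <module>
    o=bot.get_obs();w,x,y,z=o['orientation'];print(o['time'],o['tcp_pos'].round(1),'yaw',round(2*np.arctan2(y,x)-np.pi/2,3),'F',o['ft_force'].round(1),'M',o['torque'].round(3),'w',round(o['gripper_width'],1),o['finger_force'].round(1),'j7',o['joints'][6].round(2))
                                                                                                                                                                                                                ^^^^^^^^^^^^^^^^^^^^^^^
AttributeError: 'float' object has no attribute 'round'
```

servo_tool:
  deltas:
    - [0,0,0.001,0,0,0.032]
    - [0,0,0.001,0,0,0.032]
    - [0,0,0.001,0,0,0.032]
    - [0,0,0.001,0,0,0.032]
    - [0,0,0.001,0,0,0.032]

```text
time: 20.75
tcp_pos: [563.1, 82.6, 37.7]
orientation: [0.0, 0.099, 0.995, -0.0]
ft_force: [-0.7, -2.0, 4.9]
gripper_width: 8.4
finger_force: 60.2
```

```bash
sed -i "s/o\['finger_force'\].round(1)/o['finger_force']/" st.py; python3 st.py
```

```text
20.75 [563.1  82.6  37.7] yaw 1.373 F [-0.7 -2.   4.9] M [-0.515  0.211  0.192] w 8.4 60.19339174032211 j7 1.23
```

servo_tool:
  deltas:
    - [0,0,0.001,0,0,0.032]
    - [0,0,0.001,0,0,0.032]
    - [0,0,0.001,0,0,0.032]
    - [0,0,0.001,0,0,0.032]
    - [0,0,0.001,0,0,0.032]

```text
time: 21.38
tcp_pos: [562.8, 81.8, 37.1]
orientation: [0.0, 0.344, 0.939, -0.001]
ft_force: [-2.3, -3.5, 5.2]
gripper_width: 8.2
finger_force: 60.3
```

```bash
cat >> st.py <<'E'
import sys
if len(sys.argv)>1:
    L=[]
    for i in range(int(sys.argv[1])):
        bot.read_camera('scene');q=bot.get_obs();L.append([q['torque'][2],*q['ft_force']])
    L=np.array(L);print('mean Mz,F',L.mean(0).round(3),'sd',L.std(0).round(3))
E
python3 st.py 8
```

```text
21.375 [562.8  81.8  37.1] yaw 0.869 F [-2.3 -3.5  5.2] M [-0.933  0.461  0.171] w 8.2 60.30413568019867 j7 0.88
mean Mz,F [-0.053 -1.637 -3.739  5.788] sd [0.063 0.414 0.428 0.39 ]
```

servo_tool:
  deltas:
    - [-0.0076,-0.0154,0,0,0,0]
    - [0,0,0.001,0,0,0.032]
    - [0,0,0.001,0,0,0.032]
    - [0,0,0.001,0,0,0.032]
    - [0,0,0.001,0,0,0.032]
    - [0,0,0.001,0,0,0.032]

```text
time: 22.52
tcp_pos: [562.0, 81.1, 36.4]
orientation: [-0.0, 0.566, 0.824, -0.0]
ft_force: [-2.5, -1.2, 6.2]
gripper_width: 7.9
finger_force: 60.4
```

```bash
sed -i "s/'j7'/'tau7',o['tau'][6].round(3),'qd7',o['qvel'][6].round(2),'j7'/" st.py; python3 st.py
```

```text
22.525 [562.   81.1  36.4] yaw 0.368 F [-2.5 -1.2  6.2] M [-0.206  0.614  0.183] w 7.9 60.39010003209114 tau7 0.767 qd7 -0.56 j7 0.53
```

servo_tool:
  deltas:
    - [0,0,0.001,0,0,0.032]
    - [0,0,0.001,0,0,0.032]
    - [0,0,0.001,0,0,0.032]

```text
time: 22.9
tcp_pos: [561.5, 80.9, 36.0]
orientation: [-0.001, 0.683, 0.73, -0.001]
ft_force: [-3.9, -1.3, 7.5]
gripper_width: 7.9
finger_force: 60.6
```

```bash
python3 st.py
```

```text
22.9 [561.5  80.9  36. ] yaw 0.066 F [-3.9 -1.3  7.5] M [-0.302  0.958  0.16 ] w 7.9 60.55063113570213 tau7 0.776 qd7 -0.57 j7 0.32
```

servo_tool:
  deltas:
    - [0,0,0.001,0,0,0.032]
    - [0,0,0.001,0,0,0.032]
    - [0,0,0.001,0,0,0.032]

```text
time: 23.28
tcp_pos: [561.0, 81.0, 35.6]
orientation: [-0.001, 0.785, 0.619, -0.001]
ft_force: [-5.7, -0.9, 8.5]
gripper_width: 8.2
finger_force: 60.7
```

```bash
python3 st.py
```

```text
23.275 [561.   81.   35.6] yaw -0.236 F [-5.7 -0.9  8.5] M [-0.217  1.226  0.108] w 8.2 60.72362244129181 tau7 0.791 qd7 -0.58 j7 0.1
```

servo_tool:
  deltas:
    - [-0.007,-0.018,0,0,0,0]
    - [0,0,0.001,0,0,0.032]
    - [0,0,0.001,0,0,0.032]

```text
time: 23.65
tcp_pos: [560.4, 81.1, 35.5]
orientation: [0.0, 0.843, 0.537, 0.0]
ft_force: [-1.2, 0.7, 4.4]
gripper_width: 8.2
finger_force: 60.2
```

```bash
python3 st.py
```

```text
23.65 [560.4  81.1  35.5] yaw -0.436 F [-1.2  0.7  4.4] M [0.048 0.213 0.155] w 8.2 60.18629148602486 tau7 0.818 qd7 -0.59 j7 -0.04
```

servo_tool:
  deltas:
    - [0,0,0.001,0,0,0.032]
    - [0,0,0.001,0,0,0.032]

```text
time: 23.9
tcp_pos: [560.1, 81.3, 35.2]
orientation: [-0.0, 0.893, 0.45, 0.0]
ft_force: [-0.7, 1.3, 5.4]
gripper_width: 8.4
finger_force: 60.2
```

```bash
python3 st.py
```

```text
23.9 [560.1  81.3  35.2] yaw -0.637 F [-0.7  1.3  5.4] M [0.092 0.367 0.09 ] w 8.4 60.20226672291756 tau7 0.817 qd7 -0.59 j7 -0.19
```

servo_tool:
  deltas:
    - [0,0,0.001,0,0,0.032]
    - [0,0,0.001,0,0,0.032]

```text
time: 24.15
tcp_pos: [559.8, 81.4, 34.9]
orientation: [-0.0, 0.934, 0.358, -0.0]
ft_force: [-2.4, 0.7, 5.8]
gripper_width: 8.3
finger_force: 60.3
```

```bash
python3 st.py
```

```text
24.15 [559.8  81.4  34.9] yaw -0.838 F [-2.4  0.7  5.8] M [0.248 0.536 0.174] w 8.3 60.32515659928322 tau7 0.824 qd7 -0.6 j7 -0.34
```

```bash
sed -i "s/qvel'\]\[6\].round(2)/qvel'][6].round(4)/" st.py; python3 st.py
```

```text
24.15 [559.8  81.4  34.9] yaw -0.838 F [-2.4  0.7  5.8] M [0.248 0.536 0.174] w 8.3 60.32515659928322 tau7 0.824 qd7 -0.5983 j7 -0.34
```

servo_tool:
  deltas:
    - [0,0,0.001,0,0,0.032]

```text
time: 24.28
tcp_pos: [559.7, 81.6, 34.8]
orientation: [-0.001, 0.95, 0.311, -0.0]
ft_force: [-2.4, 1.7, 5.9]
gripper_width: 8.0
finger_force: 60.4
```

```bash
python3 st.py
```

```text
24.275 [559.7  81.6  34.8] yaw -0.938 F [-2.4  1.7  5.9] M [0.301 0.58  0.184] w 8.0 60.37613019347191 tau7 0.826 qd7 -0.6044 j7 -0.42
```

servo_tool:
  deltas:
    - [0,0,0.001,0,0,0.032]

```text
time: 24.4
tcp_pos: [559.6, 81.7, 34.7]
orientation: [-0.001, 0.965, 0.263, -0.0]
ft_force: [-2.8, 1.2, 6.1]
gripper_width: 8.6
finger_force: 60.4
```

```bash
python3 st.py
```

```text
24.4 [559.6  81.7  34.7] yaw -1.039 F [-2.8  1.2  6.1] M [0.381 0.64  0.149] w 8.6 60.42764984071255 tau7 0.827 qd7 -0.6114 j7 -0.5
```

servo_tool:
  deltas:
    - [0,0,0.001,0,0,0.032]

```text
time: 24.52
tcp_pos: [559.5, 81.9, 34.6]
orientation: [-0.001, 0.977, 0.214, -0.0]
ft_force: [-4.4, 2.2, 7.3]
gripper_width: 8.2
finger_force: 60.5
```

```bash
python3 st.py
```

```text
24.525 [559.5  81.9  34.6] yaw -1.139 F [-4.4  2.2  7.3] M [0.471 0.653 0.194] w 8.2 60.47843657433987 tau7 0.829 qd7 -0.6158 j7 -0.57
```

servo_tool:
  deltas:
    - [0,0,0.001,0,0,0.032]

```text
time: 24.65
tcp_pos: [559.4, 82.1, 34.4]
orientation: [-0.001, 0.986, 0.165, -0.001]
ft_force: [-3.6, 2.2, 7.6]
gripper_width: 8.2
finger_force: 60.5
```

```bash
python3 st.py
```

```text
24.65 [559.4  82.1  34.4] yaw -1.239 F [-3.6  2.2  7.6] M [0.535 0.753 0.182] w 8.2 60.52623309195042 tau7 0.831 qd7 -0.6209 j7 -0.65
```

servo_tool:
  deltas:
    - [-0.004,-0.008,0.001,0,0,0.032]

```text
time: 24.78
tcp_pos: [559.3, 82.3, 34.3]
orientation: [-0.0, 0.993, 0.115, -0.0]
ft_force: [0.8, 1.1, 4.0]
gripper_width: 8.3
finger_force: 60.1
```

```bash
python3 st.py
```

```text
24.775 [559.3  82.3  34.3] yaw -1.34 F [0.8 1.1 4. ] M [0.023 0.084 0.183] w 8.3 60.054677054286 tau7 0.847 qd7 -0.6317 j7 -0.73
```

servo_tool:
  deltas:
    - [0,0,0.001,0,0,0.032]

```text
time: 24.9
tcp_pos: [559.3, 82.5, 34.2]
orientation: [-0.0, 0.998, 0.065, -0.0]
ft_force: [-1.0, 0.8, 5.7]
gripper_width: 9.1
finger_force: 60.3
```

```bash
python3 st.py
```

```text
24.9 [559.3  82.5  34.2] yaw -1.441 F [-1.   0.8  5.7] M [0.365 0.321 0.218] w 9.1 60.29070608317852 tau7 0.829 qd7 -0.6321 j7 -0.81
```

servo_tool:
  deltas:
    - [0,0,0.001,0,0,0.032]

```text
time: 25.02
tcp_pos: [559.3, 82.7, 34.1]
orientation: [-0.001, 1.0, 0.015, -0.0]
ft_force: [-1.0, 1.9, 5.0]
gripper_width: 8.2
finger_force: 60.3
```

```bash
python3 st.py
```

```text
25.025 [559.3  82.7  34.1] yaw -1.541 F [-1.   1.9  5. ] M [0.475 0.344 0.207] w 8.2 60.323573872447014 tau7 0.834 qd7 -0.6363 j7 -0.89
```

servo_tool:
  deltas:
    - [0,0,0.001,0,0,0.032]

```text
time: 25.15
tcp_pos: [559.2, 82.9, 33.9]
orientation: [-0.001, 0.999, -0.035, -0.0]
ft_force: [-1.2, 2.2, 5.8]
gripper_width: 8.2
finger_force: 60.4
```

```bash
python3 st.py
```

```text
25.15 [559.2  82.9  33.9] yaw -1.641 F [-1.2  2.2  5.8] M [0.6   0.351 0.202] w 8.2 60.35487458109856 tau7 0.836 qd7 -0.6415 j7 -0.97
```

servo_tool:
  deltas:
    - [0,0,0.001,0,0,0.032]

```text
time: 25.28
tcp_pos: [559.3, 83.0, 33.8]
orientation: [-0.001, 0.996, -0.085, -0.0]
ft_force: [-1.2, 3.6, 7.7]
gripper_width: 8.3
finger_force: 60.4
```

```bash
python3 st.py
```

```text
25.275 [559.3  83.   33.8] yaw -1.742 F [-1.2  3.6  7.7] M [0.68  0.289 0.19 ] w 8.3 60.38173869252205 tau7 0.836 qd7 -0.6503 j7 -1.05
```

servo_tool:
  deltas:
    - [0,-0.006,0.001,0,0,0.032]

```text
time: 25.4
tcp_pos: [559.3, 83.3, 33.7]
orientation: [-0.0, 0.991, -0.135, -0.0]
ft_force: [-2.6, 1.2, 5.4]
gripper_width: 8.4
finger_force: 60.3
```

```bash
python3 st.py
```

```text
25.4 [559.3  83.3  33.7] yaw -1.843 F [-2.6  1.2  5.4] M [0.204 0.439 0.265] w 8.4 60.315812453627586 tau7 0.87 qd7 -0.6656 j7 -1.14
```

servo_tool:
  deltas:
    - [0,0,0.001,0,0,0.032]

```text
time: 25.52
tcp_pos: [559.3, 83.4, 33.6]
orientation: [-0.001, 0.983, -0.185, -0.0]
ft_force: [-1.8, 2.0, 5.0]
gripper_width: 8.5
finger_force: 60.4
```

```bash
python3 st.py
```

```text
25.525 [559.3  83.4  33.6] yaw -1.943 F [-1.8  2.   5. ] M [0.499 0.366 0.263] w 8.5 60.38290321826935 tau7 0.83 qd7 -0.6582 j7 -1.22
```

servo_tool:
  deltas:
    - [0,0,0.001,0,0,0.032]

```text
time: 25.65
tcp_pos: [559.4, 83.6, 33.5]
orientation: [-0.001, 0.972, -0.234, -0.0]
ft_force: [-0.6, 2.4, 5.7]
gripper_width: 8.3
finger_force: 60.4
```

```bash
python3 st.py
```

```text
25.65 [559.4  83.6  33.5] yaw -2.043 F [-0.6  2.4  5.7] M [0.653 0.293 0.233] w 8.3 60.39089195430279 tau7 0.839 qd7 -0.6652 j7 -1.3
```

servo_tool:
  deltas:
    - [0,0,0.001,0,0,0.032]

```text
time: 25.78
tcp_pos: [559.5, 83.8, 33.3]
orientation: [-0.001, 0.959, -0.283, -0.0]
ft_force: [-1.6, 4.6, 6.2]
gripper_width: 8.4
finger_force: 60.4
```

```bash
python3 st.py
```

```text
25.775 [559.5  83.8  33.3] yaw -2.144 F [-1.6  4.6  6.2] M [0.748 0.242 0.241] w 8.4 60.39675548672676 tau7 0.839 qd7 -0.6715 j7 -1.39
```

```bash
python3 - <<'E'
import numpy as np
yaw=np.array([1.373,.869,.368,.066,-.236,-.436,-.637,-.838,-.938,-1.039,-1.139,-1.239,-1.34,-1.441,-1.541,-1.641,-1.742,-1.843,-1.943,-2.043,-2.144])
m=np.array([.192,.171,.183,.16,.108,.155,.09,.174,.184,.149,.194,.182,.183,.218,.207,.202,.19,.265,.263,.233,.241])
th=1.878-yaw
C=np.linspace(1.2,4.1,300)
for lab,b in(('drag .17',.17),('free',None)):
    S=[];B=[]
    for c in C:
        h=.115*np.maximum(0,th-c);bb=b if b else (m-h).mean();S.append(((m-h-bb)**2).sum());B.append(bb)
    S=np.array(S);k=S.argmin();s=np.sqrt(S[k]/(len(m)-2));ok=S<S[k]+s*s*1
    print(lab,'contact',C[k],'1sig',C[ok].min(),C[ok].max(),'sd',s,'drag',B[k],'N now',90*(th[-1]-C[k]))
E
```

```text
drag .17 contact 3.1591973244147153 1sig 3.0719063545150496 3.2561872909698995 sd 0.030219084906786153 drag 0.17 N now 77.65224080267564
free contact 3.0622073578595312 1sig 2.907023411371237 3.1882943143812703 sd 0.029358470914881907 drag 0.16001826007326003 N now 86.38133779264221
```

The hinge fit puts the clamp at about 77 N (range roughly 69–86), which is firm. Stop, release and rise.

servo_tool:
  deltas:
    - [0,0,0,0,0,0]
    - [0,0,0,0,0,0]
    - [0,0,0,0,0,0]
  claw: 0.45

```text
time: 26.15
tcp_pos: [559.4, 82.3, 33.1]
orientation: [0.0, 0.96, -0.282, -0.0]
ft_force: [-0.2, 0.2, 1.0]
gripper_width: 23.4
finger_force: 0.0
```

servo_tool:
  deltas:
    - [0,0,-0.05,0,0,0]
    - [0,0,-0.1,0,0,0]
    - [0,0,-0.2,0,0,0]
    - [0,0,-0.4,0,0,0]
    - [0,0,-0.4,0,0,0]
    - [0,0,0,0,0,0]
    - [0,0,0,0,0,0]

```text
time: 27.02
tcp_pos: [559.3, 82.8, 171.5]
orientation: [-0.0, 0.959, -0.282, -0.0]
ft_force: [0.3, -0.2, -0.3]
gripper_width: 23.7
finger_force: 0.0
```

```bash
python3 - <<'E'
from snap import *
I,o=snap(5)
b=crop('scene',I['scene'][:,:,::-1],260,220,133,100,6)
wire('scene',b,[560,82.5,1.2229],260,220,6);cv2.imwrite('pics/v5.png',b)
E
```

```text
[558.8452208   82.82571825 170.40384144] [ 1.43989785e-04  9.59450984e-01 -2.81874266e-01 -8.28540481e-04] -1.5542623532093267 [-0.27177348  0.26675797  0.31857026] [-0.03116979 -0.00346873  0.0033935 ]
```

View pics/v5.png

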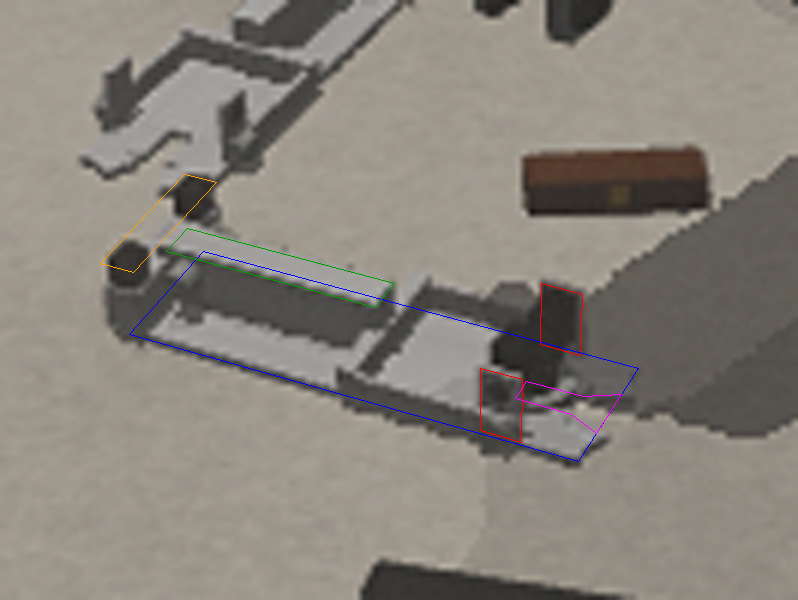

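The stand lies flat with its foot under the nut and the lugs either side. The gripper is clear, and the torque sensor reads zero unloaded, so the readings had no offset. Handing in.

```bash
python3 -c "
from bench import bot
print(bot.job_done())"
```

```text
the job is handed in; nothing more can be done
None
```

I slid the stand's foot home under the wing nut with gentle contact on the stud (about 6 N), tightened the nut to roughly 77 N of clamp (estimated from wrist torque, likely 69–86 N), let go, and handed the job in at about 27 s; no verdict was returned.

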